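# Pop the photometer's sample port

## Robot

A 6-joint arm with a two-finger parallel gripper is mounted at the origin on the work surface. World frame = base frame: x ahead of the robot, y to its left, z up, the work surface at z = 0. Lengths are in m, angles in rad, forces in N, time in s.
With the tool pointing down it reaches from about 0.325 to 0.9 m from the base axis. Payload 6.1 kg.
Tool frame: the origin (TCP) lies on the front face of the gripper's body, between the roots of the fingers; the fingertips stand 70 mm ahead of it and the grasp point (between the pads) lies 51 mm ahead of it (r.pinch_z is the distance from the TCP to the grasp point, in m); z points along the fingers, y is the line along which they close (so a half turn about z gives the same grasp; the last joint's range is limited). The gripper opens to 87 mm and grips with 3 to 60 N. Pads are 19 mm wide; open, the fingers measure 117 mm over their backs; the gripper's body (75 mm by 190 mm) begins 51 mm behind the grasp point.
Start: joints at [-1.469, 0.22, 1.526, -0, 1.395, -0.126], TCP at [0.141, -0.609, 0.292] pointing down, gripper open.
Joint ranges: [-2.98, 2.98], [-0.91, 2.08], [0.09, 2.57], [-1.24, 4.39], [0.2, 2.65], [-2.68, 2.68]. Speed limits (rad/s): [2.57, 2.57, 3.01, 3.14, 3.14, 3.14].

## Interface

Orientations are given as a unit quaternion [w, x, y, z].
In Python, from cell import r, move_gripper, ik, cams, job, readout gives the robot as it stands. Calls block until the motion is done:
- r.move_pose(position, orientation): joint-space move of the TCP to a pose.
- r.move_linear(position, rot=None, velocity=0.15, max_force=None): straight line of the TCP; rot=None keeps the orientation; velocity is the mean speed in m/s. With max_force (N) it stops when the force on the tool has changed by that much, and returns True; else False.
- r.movej(angles): joint-space move.
- move_gripper(opening): opening from 0.0 (shut) to 1.0 (fully open); the grip force is fixed at half the most; returns when the fingers have stopped.
- r.pause(seconds).
- ik(position, orientation): joint angles nearest the present ones, or None.
- cams.camera(name): name is "side" or "top" or "wrist"; returns a dict with "pixels" (420x560x3 uint8, red, green, blue), "z_map" (420x560 float32, m along the optical axis (not along the pixel's ray), 0 where there is no reading), "fov_y" (degrees; the focal length in pixels is half the picture's height over the tangent of half this angle, whatever the lens; pixels are square), "cx", "cy" (the principal point, pixels), "R" (3x3) and "t" (3): a world point X has camera coordinates R X + t. Camera axes: x right, y down, z forward; pixel columns grow to the right and rows downward; lengths in m; the calibration is good to about 2 mm. A picture is of the moment at which its call begins.
A pose or a line that the arm cannot do raises r.Unreachable and nothing moves.
- job.close_job(): hands the job in; it is judged then, once.
Readings, each from a call of its own:
- readout.current_time(): time.
- readout.current_qpos(): joint angles.
- readout.current_joint_vel(): joint speeds.
- readout.current_tau(): joint torques, N m.
- readout.current_eef_pos(): TCP position.
- readout.current_tool_rot(): TCP orientation.
- readout.current_force(): force on the tool from outside, world axes, zero at the start.
- readout.current_wrist_torque(): the same for the moment, N m.
- readout.current_width(): opening from 0.0 (shut) to 1.0 (fully open).
- readout.current_finger_force(): force on a finger pad.
Only numpy, scipy, OpenCV 4.12 (cv2) and the standard library are available. Lean on these libraries where they do the work, as an engineer would, in place of code of your own. Each camera call takes 0.05 s, during which the arm holds its last target. There are 200 camera calls.

## Task

Open the photometer's sample port with your fingertips only: press the front edge of its hatch fully in, once, then take your hand away and wait a moment to see that the hatch has popped up and stays ajar by itself. Then push the hatch up and over with a finger until it leans back against its stop and stays there, and take your hand away. Do not push the hatch shut again, and leave everything else on the bench and on the instrument standing where it is.

Things in the scene. Friction and masses are not known exactly. Their poses are not given: they have to be found in the camera images.
- photometer: light-grey bench instrument, sloping front panel with display and keys; 270 deep (x), 230 wide (y), flat deck 116 mm high; fixed. Origin: centre of underside; x to its rear, y to its left, z up. Panel rises from 52 mm high at x = -135 to 97 mm at x = -15. The sample port and hatch are at the right of the top (y -100 to +9), the bare deck with a vial left of it (y 12 to 115)
- hatch (a joint): angle (rad) of the sample-port hatch about the hinge along its rear edge: 0 shut and latched, -0.08 pressed fully in, growing as the front edge rises, 1.92 leaning back on its stop. A flat grey plate, 105 mm from hinge to front edge, 109 wide, 12 thick, 120 g. Freed, it is lifted by a damped spring kicker in about a second to 0.6 rad (front edge 58 mm up) and carried there
- hatch_pad (a point): where to press: on the hatch's top face among four low ribs, mid-width, 13 mm behind its front edge; shut, at (-7, -45.5, 124) mm in the photometer's frame. Turns with the hatch (x towards the hinge, z out of the top). Push-push latch: pressed in 6 mm or more here (3 to 4 N; dead stop at 7 mm) and let go, it frees the hatch; pressed in again from ajar it latches shut
- hatch_lip (a point): middle of the hatch's lower front edge; shut, at (-20, -45.5, 112) mm in the photometer's frame; turns with the hatch. It stands 8 mm out from the port's front wall (103 mm high), so that a finger in front of the ajar hatch, its tip lower than the edge, can push it up and back. A black latch tongue 24 mm wide, 34 long hangs under the hatch 19 to 39 mm behind the edge: push nearer the edge
- hatch_hinge (a point): middle of the hinge axis, fixed at (85, -45.5, 112) mm in the photometer's frame; the axis runs along the photometer's y. Above ajar the hatch swings freely and lightly: let go past about 1.65 rad it falls back onto its stop, before that it falls forward to ajar again
- latch_pin (a joint): slide (m) of the latch's follower pin, hidden under the hatch, for information: 0 seated (latched), +0.001 to +0.004 while the hatch is pressed in and let go, about -0.0045 to -0.0053 once it has popped. A hatch pushed shut again comes down with the pin still on that negative side
- stirrer: hotplate stirrer beside the photometer (left or right of it), 205 mm deep, 165 mm wide, square white top plate 108 mm above the bench; fixed. Origin: centre of its underside
- vial: capped glass vial, diameter 25 mm, 46 mm high, standing on the photometer's deck to the left of the hatch. Origin: centre of its underside, as for all the loose things; leave it
- vial_b: capped glass vial, diameter 25 mm, 60 mm high, on the bench in front of the photometer; leave it
- beaker: glass beaker, diameter 74 mm, 88 mm high, on the stirrer's top plate; leave it
- beaker_b: small glass beaker, diameter 56 mm, 68 mm high, on the bench between the two instruments; leave it
- dropper: amber dropper bottle, diameter 36 mm, 92 mm high, on the bench between the two instruments, further back; leave it
- coffee: lidded black coffee cup, diameter 84 mm, 120 mm high, at the left of the bench; leave it
- cuvette_box: cuvette box, 52 x 74 x 33 mm, on the bench in front of the photometer; leave it
- jug: white plastic jug with a handle, diameter 102 mm, 130 mm high, at the right of the bench; leave it

How it is judged:
By the outcome, as a careful person would: the job done as asked, in the order asked, and still so for the second after the job is handed in, with the robot touching nothing.
It also fails if it takes over 48 s, if anything falls off the work surface, if the arm or the gripper's body presses on something with over 40 N, if the wrist force passes 120 N, or if a joint passes its speed limit or range.

## Working session

There is one attempt and no reset: what is moved stays moved. The work goes in short steps, each a Python script; the robot and the scene stay as the last script left them, time stands still between calls to the robot, and variables do not carry over. Pictures are saved under pics/ and viewed, at most 10 in all, crops included, and the job is handed in when it is done.

```bash
mkdir -p pics; ls; cat > h.py <<'E'
import numpy as np, cv2
from cell import r, move_gripper, ik, cams, job, readout
def shot(name,fn):
    c=cams.camera(name); cv2.imwrite('pics/%s.png'%fn,c['pixels'][:,:,::-1]); np.savez('pics/%s.npz'%fn,**c); return c
def cloud(c):
    z=c['z_map']; f=z.shape[0]/2/np.tan(np.radians(c['fov_y'])/2)
    v,u=np.mgrid[:z.shape[0],:z.shape[1]]
    P=np.stack([(u-c['cx'])/f*z,(v-c['cy'])/f*z,z],-1)
    return (P-c['t'])@c['R']   # R^T (P-t)
E
python3 - <<'E'
from h import *
import cv2
a=shot('top','top0'); b=shot('side','side0')
for c in(a,b): print(c['R'].round(3),c['t'])
print(readout.current_time(), readout.current_tool_rot())
E
```

```text
pics
[[-0.029 -1.     0.002]
 [-0.977  0.028 -0.213]
 [ 0.213 -0.008 -0.977]] [-0.00524294  0.51257802  1.6012137 ]
[[-0.93  -0.366 -0.018]
 [-0.271  0.72  -0.639]
 [ 0.247 -0.59  -0.769]] [0.42404144 0.22499868 1.28319343]
0.1 [-8.79137695e-04  9.93518028e-01  1.13671258e-01 -1.77482570e-08]
```

View pics/top0.png

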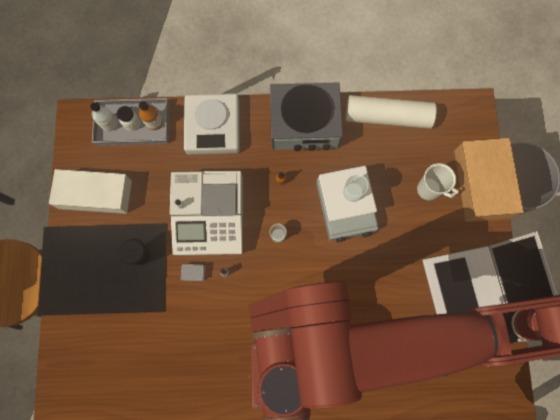

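View pics/side0.png

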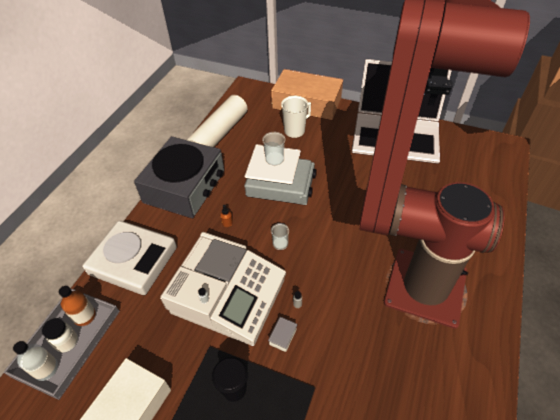

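The top view shows the photometer at about columns 170–242 and rows 170–254. Its panel faces the robot and the hatch covers about (201–238, 184–215).

```bash
python3 - <<'E'
from h import *
for n in('top','side'):
    c=dict(np.load('pics/%s0.npz'%n)); X=cloud(c)
    if n=='top': m=np.zeros(X.shape[:2],bool); m[160:262,160:252]=1
    else: m=(X[...,0]>.3)&(X[...,0]<.9)
    if n=='side':
        m&=(abs(X[...,0]-cx)<.2)&(abs(X[...,1]-cy)<.18)
    m2=m&(X[...,2]>.045)&(X[...,2]<.135)
    p=X[m2]
    q=cv2.minAreaRect(p[:,:2].astype(np.float32)); print(n,q)
    cx,cy=q[0]
    h=m&(X[...,2]>.1195)&(X[...,2]<.130)
    dark=h&(c['pixels'].mean(-1)<150)
    print('hatch',cv2.minAreaRect(X[dark][:,:2].astype(np.float32)),dark.sum(),np.median(X[dark],0))
    print('deck z hist',np.histogram(p[:,2],bins=np.arange(.1,.136,.003)))
c=cv2.imread('pics/top0.png')[155:265,155:300]; cv2.imwrite('pics/crop.png',cv2.resize(c,None,fx=5,fy=5,interpolation=cv2.INTER_CUBIC))
E
```

```text
top ((0.5230227112770081, 0.23895278573036194), (0.23064351081848145, 0.2721783518791199), 89.49613189697266)
hatch ((0.5689024925231934, 0.23390617966651917), (0.2049761265516281, 0.129524827003479), 81.49797821044922) 910 [0.55360619 0.19469459 0.12371793]
deck z hist (array([113, 127, 197, 359, 512, 477, 446, 374, 302, 130,  36,   1]), array([0.1  , 0.103, 0.106, 0.109, 0.112, 0.115, 0.118, 0.121, 0.124,
       0.127, 0.13 , 0.133, 0.136]))
side ((0.4925164580345154, 0.24121704697608948), (0.2329491525888443, 0.3367464542388916), 88.94976043701172)
hatch ((0.5655831694602966, 0.24165530502796173), (0.21712340414524078, 0.12270179390907288), 78.68608856201172) 1262 [0.55604121 0.19808421 0.12413187]
deck z hist (array([174, 103, 174, 289, 667, 987, 333, 528, 576,  99,   9,   6]), array([0.1  , 0.103, 0.106, 0.109, 0.112, 0.115, 0.118, 0.121, 0.124,
       0.127, 0.13 , 0.133, 0.136]))
```

View pics/crop.png

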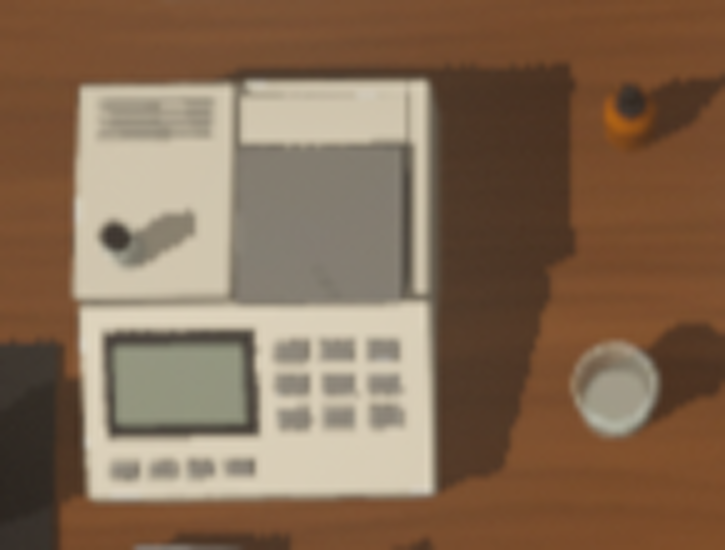

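The enlarged crop shows the hatch corners at full-image pixels FL (201.8, 214.9), FR (236.6, 214.7), RL (202.4, 183.8) and RR (237, 183.8). I'll intersect those rays with z = 0.124.

```bash
cat >> h.py <<'E'
def onz(c,u,v,z):
    f=420/2/np.tan(np.radians(float(c['fov_y']))/2); R,t=c['R'],c['t']
    d=R.T@np.array([(u-c['cx'])/f,(v-c['cy'])/f,1]); o=-R.T@t
    return o+d*(z-o[2])/d[2]
E
python3 - <<'E'
from h import *
c=dict(np.load('pics/top0.npz'))
for n,u,v,z in [('hFL',201.8,214.9,.124),('hFR',236.6,214.7,.124),('hRL',202.4,183.8,.124),('hRR',237,183.8,.124),
  ('deckRL',171,172,.116),('panelFL',172.8,254.6,.052),('panelFR',242,253.8,.052),('deckFL',169.8,214.8,.116)]:
    print(n,onz(c,u,v,z).round(4))
q0=readout.current_qpos()
q=np.array([0,1,0,0.]) ; print(ik([.516,.193,.25],[0,1,0,0]),ik([.516,.193,.25],[0,.7071,.7071,0]),ik([.516,.193,.25],[0,.7071,-.7071,0]))
E
```

```text
hFL [0.5051 0.2463 0.124 ]
hFR [0.5026 0.1349 0.124 ]
hRL [0.6086 0.2451 0.124 ]
hRR [0.6054 0.1328 0.124 ]
deckRL [0.654  0.3496 0.116 ]
panelFL [0.39   0.3526 0.052 ]
panelFR [0.3861 0.1247 0.052 ]
deckFL [0.5102 0.3506 0.116 ]
[ 2.14760073e-01  7.81267572e-02  1.76635411e+00 -4.44089210e-16
  1.29711178e+00  1.78555640e+00] [ 2.14760073e-01  7.81267572e-02  1.76635411e+00 -4.44089210e-16
  1.29711178e+00  2.14760073e-01] None
```

Photometer origin ≈ (0.524, 0.237), yaw ≈ -0.015. The sizes check out: hatch 103×111 mm, body about 265×228 mm. The pad is therefore at (0.516, 0.192, 0.124). Next I'll close the fingers, move above it and press.

```bash
cat >> h.py <<'E'
s=-0.015; O=np.array([.524,.237,0])
def W(x,y,z):  # photometer mm -> world m
    x,y,z=x/1e3,y/1e3,z/1e3
    return O+np.array([x-s*y,s*x+y,z])
Q=[0,np.cos(s/2),np.sin(s/2),0]
def T(x,y,z): return W(x,y,z+70)  # TCP for fingertip
E
python3 - <<'E'
from h import *
move_gripper(0.0)
p=readout.current_eef_pos(); r.move_linear([p[0],p[1],.38],velocity=.25)
r.move_pose(T(-7,-45.5,240),Q)
r.move_linear(T(-7,-45.5,150),velocity=.15)
print(readout.current_time(),readout.current_eef_pos(),readout.current_force())
shot('wrist','w1'); shot('side','s1')
a=cv2.imread('pics/w1.png');b=cv2.imread('pics/s1.png')[180:390,120:330]
cv2.imwrite('pics/m1.png',np.hstack([cv2.resize(a,(400,300)),cv2.resize(b,(400,400))[:300]]))
E
```

```text
5.9833 [0.5169165  0.19161958 0.22085974] [-0.29103764  0.4427349  -1.27720228]
```

View pics/m1.png

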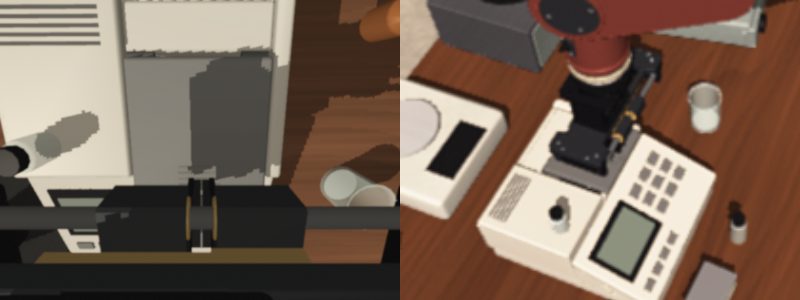

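The wrist view shows the closed fingers at (202, 215), centred over the hatch (columns 125–275). The vial at (10, 160) is clear. Pressing now.

```bash
python3 - <<'E'
from h import *
f0=readout.current_force()
r.move_linear(T(-7,-45.5,128),velocity=.08)
hit=r.move_linear(T(-7,-45.5,113),velocity=.012,max_force=9)
print(hit,readout.current_eef_pos()[2]-.07,readout.current_force()-f0)
r.move_linear(T(-7,-45.5,215),velocity=.2)
r.move_linear(T(-70,-45.5,215),velocity=.2)
r.pause(1.0)
c=shot('side','s2'); X=cloud(c)
cv2.imwrite('pics/s2c.png',cv2.resize(c['pixels'][200:350,140:300,::-1],(640,600)))
print(readout.current_time())
E
```

```text
True 0.11715396977800718 [-3.45701579  0.38262028  4.67661469]
9.5667
```

View pics/s2c.png

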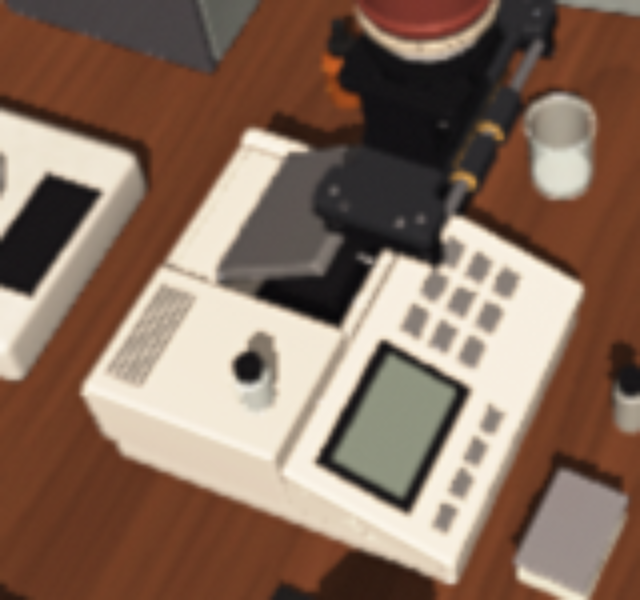

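The hatch has popped and stands ajar: its front edge at crop (275, 275) is clearly raised above the open port. Now I'll push it over along the arc, off-centre to the right so the finger stays clear of the latch tongue.

```bash
python3 - <<'E'
from h import *
y=-77; h=10
r.move_linear(T(-55,y,215),velocity=.2)
r.move_linear(T(-55,y,157),velocity=.15)
r.pause(.3)
f0=readout.current_force()
r.move_linear(T(85-105*np.cos(.6)-h-8,y,157),velocity=.12)
for a in (.75,.95,1.15,1.35,1.55,1.7,1.82,1.88):
    d=105 if a<1.5 else 92
    x=85-d*np.cos(a)-h; z=112+105*np.sin(a)-13 if a<1.5 else 112+92*np.sin(a)
    hit=r.move_linear(T(x,y,z),velocity=.08,max_force=10)
    print(a,hit,(readout.current_force()-f0).round(2))
    if hit: break
shot('side','s3')
r.move_linear(T(x-70,y,z),velocity=.15)
r.move_linear(T(-70,y,250),velocity=.2)
r.pause(.5)
a=cv2.imread('pics/s3.png')[170:350,130:300]; b=shot('side','s4')['pixels'][170:350,130:300,::-1]
cv2.imwrite('pics/m3.png',np.hstack([cv2.resize(a,(400,424)),cv2.resize(b,(400,424))]))
print(readout.current_time())
E
```

```text
0.75 True [-5.1  -0.34  4.55]
13.2167
```

View pics/m3.png

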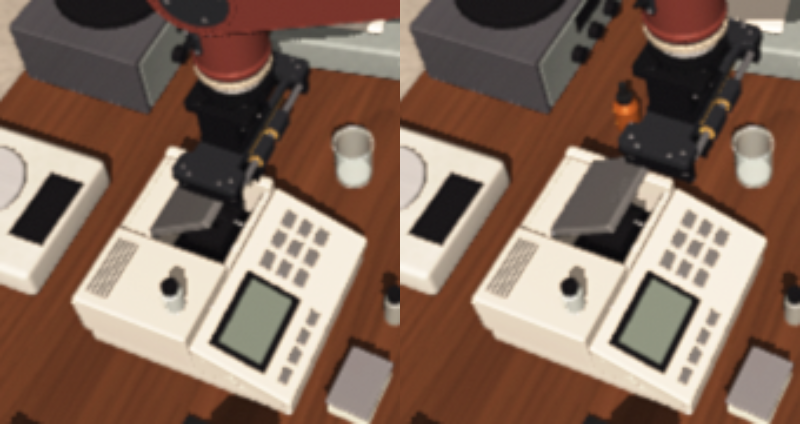

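The left picture was taken at the force stop, and the right shows the hatch still ajar at (600, 200). The contact had an upward component, so the tip may be too high against the lip. I'll measure the ajar lip from depth.

```bash
python3 - <<'E'
from h import *
for n in('s2','s4','s3'):
    c=dict(np.load('pics/%s.npz'%n)); X=cloud(c)-O
    x=(X[...,0]+s*X[...,1])*1e3; y=(X[...,1]-s*X[...,0])*1e3; z=X[...,2]*1e3
    g=c['pixels'].astype(int); g=(g.max(-1)-g.min(-1)<30)&(g.mean(-1)>60)&(g.mean(-1)<150)
    for y0 in (0,-20):
        m=(y<y0)&(y>y0-20)&(x>-40)&(x<110)&(z>122)&(z<230)&g
        p=np.c_[x[m],z[m]]; k=np.argsort(p[:,0]); p=p[k]
        print(n,y0,len(p),p[::max(1,len(p)//14)].round(0).tolist())
E
```

```text
s2 0 148 [[1.0, 178.0], [4.0, 178.0], [9.0, 177.0], [15.0, 176.0], [20.0, 172.0], [27.0, 166.0], [33.0, 164.0], [39.0, 160.0], [46.0, 150.0], [51.0, 151.0], [59.0, 145.0], [65.0, 139.0], [72.0, 135.0], [78.0, 132.0], [84.0, 128.0]]
s2 -20 100 [[20.0, 169.0], [27.0, 166.0], [34.0, 160.0], [38.0, 160.0], [43.0, 154.0], [47.0, 154.0], [52.0, 151.0], [55.0, 147.0], [59.0, 145.0], [64.0, 140.0], [69.0, 138.0], [74.0, 135.0], [79.0, 131.0], [84.0, 126.0], [91.0, 122.0]]
s4 0 156 [[1.0, 172.0], [3.0, 178.0], [7.0, 179.0], [13.0, 174.0], [20.0, 172.0], [27.0, 167.0], [33.0, 162.0], [40.0, 157.0], [48.0, 151.0], [54.0, 151.0], [62.0, 144.0], [69.0, 137.0], [75.0, 134.0], [82.0, 128.0], [90.0, 123.0]]
s4 -20 153 [[-0.0, 175.0], [2.0, 178.0], [7.0, 178.0], [12.0, 175.0], [18.0, 175.0], [22.0, 171.0], [29.0, 165.0], [36.0, 158.0], [41.0, 158.0], [49.0, 153.0], [55.0, 148.0], [62.0, 142.0], [69.0, 138.0], [75.0, 135.0], [83.0, 128.0], [88.0, 125.0]]
s3 0 146 [[5.0, 179.0], [8.0, 184.0], [11.0, 184.0], [16.0, 183.0], [23.0, 175.0], [29.0, 172.0], [36.0, 167.0], [42.0, 163.0], [49.0, 155.0], [55.0, 152.0], [60.0, 149.0], [68.0, 142.0], [73.0, 139.0], [80.0, 132.0], [87.0, 128.0]]
s3 -20 82 [[7.0, 179.0], [26.0, 174.0], [34.0, 169.0], [41.0, 162.0], [45.0, 158.0], [50.0, 157.0], [55.0, 149.0], [58.0, 149.0], [61.0, 147.0], [66.0, 143.0], [69.0, 139.0], [74.0, 137.0], [76.0, 134.0], [79.0, 132.0], [84.0, 128.0], [86.0, 129.0], [90.0, 125.0]]
```

Ajar matches 0.6 rad, and at the force stop the hatch had risen about 6 mm. The contact was therefore right and the stop was just transient. I'll repeat slower, with a slightly lower tip and a looser threshold.

```bash
python3 - <<'E'
from h import *
y=-77; h=10
r.move_linear(T(-50,y,250),velocity=.25)
r.move_linear(T(-50,y,154),velocity=.2)
r.move_linear(T(-22,y,154),velocity=.1)
r.pause(.3)
f0=readout.current_force()
for a in (.7,.85,1.0,1.15,1.35,1.55,1.7,1.82,1.88):
    d=105 if a<1.5 else 92
    x=85-d*np.cos(a)-h; z=112+105*np.sin(a)-14 if a<1.5 else 112+92*np.sin(a)
    hit=r.move_linear(T(x,y,z),velocity=.05,max_force=20)
    print(a,hit,(readout.current_force()-f0).round(2))
    if hit: break
shot('side','s5')
r.move_linear(T(x-70,y,z),velocity=.15)
r.move_linear(T(-70,y,250),velocity=.2)
r.pause(.5)
a=cv2.imread('pics/s5.png')[170:350,130:300]; b=shot('side','s6')['pixels'][170:350,130:300,::-1]
cv2.imwrite('pics/m5.png',np.hstack([cv2.resize(a,(400,424)),cv2.resize(b,(400,424))]))
print(readout.current_time())
E
```

```text
0.7 False [-8.5  -0.26  5.46]
0.85 False [-1.32  0.19  0.71]
1.0 False [-1.18  0.47  0.55]
1.15 False [ 0.25  0.21 -0.16]
1.35 False [0.03 0.   0.27]
1.55 False [-0.49 -0.85  0.65]
1.7 False [ 0.49  0.   -0.12]
1.82 False [ 0.16 -0.14  0.53]
1.88 False [-0.58 -0.51  0.81]
20.925
```

View pics/m5.png

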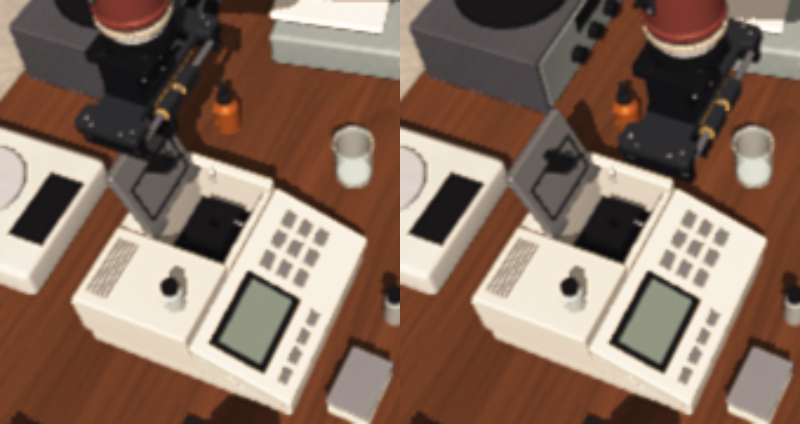

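The right picture shows the hatch leaning back at (555, 180) with the hand away, and the vial, beaker and bottle unmoved. I'll check the angle numerically, then hand in.

```bash
python3 - <<'E'
from h import *
r.pause(.5)
c=shot('side','s7'); X=cloud(c)-O
x=(X[...,0]+s*X[...,1])*1e3; y=(X[...,1]-s*X[...,0])*1e3; z=X[...,2]*1e3
m=(y<5)&(y>-30)&(x>70)&(x<160)&(z>130)&(z<230)&(c['pixels'].mean(-1)<170)
p=np.polyfit(z[m],x[m],1); ang=np.pi/2+np.arctan(p[0]); print(m.sum(),ang,z[m].max(),x[m].max())
if ang>1.8: print(job.close_job())
E
```

```text
309 1.9444499063234715 212.6051509538855 132.8154533486895
the job is handed in; nothing more can be done
None
```

The job is handed in: one press popped the hatch ajar. The first push stopped early on its force limit, but the second laid the hatch back on its stop (measured about 1.94 rad, stop at 1.92). It stayed there with the hand away, after about 21 s of the 48 s allowed. The items in the close-up view stand where they were; I didn't check the coffee cup, jug or stirrer beaker again afterwards.

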